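Press the setting key home in the slip roll's adjuster

TASK

Pull the steel T-handled setting key out of the wooden tool block and set its nose into the adjuster hub on top of the slip roll's housing at the crank end. Turn the key until its two feather keys drop into the keyways, then push it down against the ejector spring until its collar sits on the hub. The spring throws the key out if you let go, so finish still gripping it upright and pressing it fully home, and leave the other tools and things on the bench as they are.

Things in the scene. Friction and masses are not known exactly. Their poses are not given: they have to be found in the camera images.
- key: T-handled setting key, loose, bare steel, 128 mm tall, about 0.32 kg. Origin: lower tip of its 16 mm round shaft; z up the shaft, x along the T-bar. Nose chamfered over 4 mm. Two opposite feather keys on the +x and -x sides (same after half a turn), 6 mm wide, 24 mm across both, 12 to 38 mm above the tip. Stands upright in any one of the block's three holes, T-bar at any yaw, collar on the block.
- key_collar (a point): On the key's axis, at the underside of its collar, 45 mm above the tip; axes as the key. The collar is 34 mm in diameter and 5 mm thick; above it a 16 mm round stem 50 mm long runs up to the head.
- key_head (a point): Centre of the key's head, 114 mm above the tip; axes as the key. The head is a block 24 mm along x, 20 mm along y, 28 mm high, to be gripped across y (its flats). A 10 mm T-bar, 115 mm long over its ball ends, passes through its centre along x.
- block: Wooden tool block, fixed, 70 x 250 mm, 60 mm high, origin under its centre. Three round holes of 27 mm, 52 mm deep, in a row along its y axis, 80 mm apart, the middle one at the centre. They hold the setting key, a screwdriver and a centre punch.
- roller: Slip roll (sheet bender), fixed; base 200 x 440 mm, origin under its centre, rolls along y. Blue end housings 115 mm high at y = +176 and -176 mm; the crank with its black grip is on the -y end. On each housing, at x = -20 mm, stands a round steel adjuster hub, 44 mm wide, its top 165 mm above the bench, the highest part of the machine. Use the one at the crank end.
- hub_mouth (a point): Centre of the top face of the crank-end hub; z up along the bore, x along its keyways. Bore 17.6 mm, two opposite keyways 7.4 mm wide, 28 mm across both. Out of line, the key stops with 12 mm of its nose in the bore, its feather keys on the top face; in line it goes in 45 mm, until the collar meets the top face. The hub itself turns stiffly (0.5 N m).
- hub_ejector (a joint): Travel (m) of the spring ejector inside the crank-end hub: 0 at rest, growing as it is pushed down. Its top rests 34 mm below the mouth, so the key's tip meets it 11 mm before the key is home; about 0.011 with the key home. It pushes back with 5 N at 0 and 10.5 N at 0.011.
- screwdriver: Screwdriver with a black handle 31 mm wide at the shoulder, standing upright in another hole of the block, top 133 mm above the bench; origin at its lower end. Leave it there.
- punch: Dark steel centre punch, 16 mm thick with a 30 mm hand guard, standing upright in the remaining hole, top 121 mm above the bench; origin at its lower end. Leave it there.
- flux_pot: White open-necked pot, 48 mm diameter, 73 mm high, origin under its centre; bystander.
- pot_cap: White cap lying on the bench, 42 mm diameter, 14 mm high; bystander.
- bar1: Solder bar lying on the bench, 10 x 300 x 10 mm, along its y; bystander.
- bar2: Second solder bar, the same; bystander.
- snips_a: Tin snips with green grips lying flat, about 210 x 90 mm, 20 mm high, origin at the pivot, jaws to +x; bystander.
- snips_b: Tin snips with red grips, the same; bystander.
Not all that is in view belongs to the job. Of the things that look like the key, the middle-sized one is meant.

How it is judged:
By the outcome, as a careful person would: the job done as asked, in the order asked, and still so for the second after the job is handed in, while the arm keeps its last pose, push and grip.
It also fails if it takes over 45 s, if anything falls off the work surface, if the arm or the gripper's body presses on something with over 40 N, if the wrist force passes 120 N, or if a joint passes its speed limit or range.

ROBOT

A 6-joint arm with a two-finger parallel gripper is mounted at the origin on the work surface. World frame = base frame: x ahead of the robot, y to its left, z up, the work surface at z = 0. Lengths are in m, angles in rad, forces in N, time in s.
With the tool pointing down it reaches from about 0.3 to 0.775 m from the base axis. Payload 14.6 kg.
Tool frame: the origin (TCP) lies at the very end of the fingers, on their centre line; the grasp point (between the pads) lies 19 mm behind it; z points along the fingers, y is the line along which they close (so a half turn about z gives the same grasp; the last joint's range is limited). The gripper opens to 94 mm and grips with 3 to 60 N. Pads are 16 mm wide; open, the fingers measure 119 mm over their backs; the gripper's body (75 mm by 177 mm) begins 78 mm behind the grasp point.
Start: joints at [-1.217, 0.3, 1.521, -0, 1.321, -0.067], TCP at [0.225, -0.502, 0.173] pointing down, gripper open.
Joint ranges: [-3.03, 3.03], [-0.79, 2.21], [0.23, 2.52], [-1.04, 4.18], [0, 3.07], [-2.55, 2.55]. Speed limits (rad/s): [2.22, 2.22, 2.57, 3.14, 3.14, 3.14].

INTERFACE

Orientations are given as [roll, pitch, yaw] about the fixed x, y, z axes, in that order (R = Rz(yaw) Ry(pitch) Rx(roll)).
In Python, from station import ctrl gives the robot as it stands.
- The arm moves only by the tool move_arm, never from a script. Its argument "increments" is a list of rows, each a list of 7 numbers: the opening, from 0 (shut) to 1 (fully open), then the shift along the tool's x, y, z in units of 50 mm (1.0 is 50 mm), then the turn, a rotation vector about the tool's x, y, z in rad. In form: [[claw, tx, ty, tz, rx, ry, rz], ...]. A call has 1 to 20 rows; each row shifts and turns the commanded pose from where the row before left it, along the tool's axes as they then stand; what a row does not reach is not made up. A row lasts 1/10 s, in which the tool goes at most 50 mm and 8.59 degrees, less where a joint would pass 70% of its speed; a pose out of reach is approached as far as the arm can. A call is refused whole if a number of a shift passes 1 or a number of a turn 0.15, either way. A call with a gripper value outside its range is refused whole. The fingers move at their own pace and stop on an object; "force" is the grip in N (left out, the last holds). Time passes only in rows, so rows that do not move let the fingers close. It gives the time, the measured TCP pose, the force, the opening and the grip force at its end, in the units of the state.
- ctrl.get_obs(): the state, without advancing time (a new reading comes with each control period).
- ctrl.camera(name): name is "side" or "top"; returns a dict with "color" (384x512x3 uint8, blue, green, red), "K" (3x3 intrinsics, pixels), "distortion" ([k1, k2, p1, p2, k3] as OpenCV has them; the pictures are not rectified), "pose" (4x4, takes a point from camera to world coordinates). Camera axes: x right, y down, z forward; pixel columns grow to the right and rows downward; lengths in m; the calibration is good to about 2 mm. A picture is of the moment at which its call begins. There is no depth.
- ctrl.hand_in(): hands the job in; it is judged then, once.
Trained networks look in a picture, given as the dict that the camera call returned (one of the last four; its "shot" number tells which), for a name from the list of things; names that differ only in an ending like _2 or _b are one class to them, and where a whole thing is asked for, a point or a joint stands for the part that bears it (a point fixed in the world has none). Each returns a list of dicts, best first, with "conf" (0 to 1); they miss things now and then, are a little off and sometimes report something else, mostly with a low value. They report only what shows in the picture. A call takes as long as a camera call. They do not tell look-alikes from the thing itself.
- ctrl.cut_out(name, picture): "mask" (384x512 bool, what is visible of it) and "centre" ([row, column] in pixels, amid what is visible of it).
The state is a dict: "time_s": time; "qpos": joint angles; "joint_vel": joint speeds; "tau": joint torques, N m; "ee_pos": TCP position; "eef_rot": TCP orientation; "force": force on the tool from outside, world axes, zero at the start; "moment": the same for the moment, N m; "grip_width": finger opening in m; "grip_force": force on a finger pad.
Only numpy, scipy, OpenCV 4.12 (cv2) and the standard library are available. Lean on these libraries where they do the work, as an engineer would, in place of code of your own. Each camera call takes 0.05 s, during which the arm holds its last target. There are 200 camera calls.

## Working session

There is one attempt and no reset: what is moved stays moved. The work goes in short steps, Python scripts to look and compute and a tool call to move; the robot and the scene stay as the last step left them, time stands still between calls to the robot, and variables do not carry over. Pictures are saved under pics/ and viewed, at most 10 in all, crops included, and the job is handed in when it is done.

Besides the shell and the picture viewer there is one more tool, called after "Request:" as a command line: name --pt "numbers of a row" for each row, then --argument value for the rest. move_arm: Moves the arm, as the interface text tells. Its arguments: {"type":"object","properties":{"increments":{"type":"array","items":{"type":"array","items":{"type":"number"}}},"force":{"type":"number"}},"required":["increments"]}

```bash
mkdir -p pics; cat > h.py <<'E'
import numpy as np, cv2
from station import ctrl
def shots(): return {n:ctrl.camera(n) for n in("side","top")}
def ray(c,px):
    p=cv2.undistortPoints(np.array([[px]],float),c["K"],np.array(c["distortion"],float))[0,0]
    T=np.array(c["pose"]);d=T[:3,:3]@[p[0],p[1],1];return T[:3,3],d/np.linalg.norm(d)
def onz(c,px,z):
    o,d=ray(c,px);return o+d*(z-o[2])/d[2]
def proj(c,P):
    T=np.linalg.inv(np.array(c["pose"]));r,_=cv2.Rodrigues(T[:3,:3])
    return cv2.projectPoints(np.array(P,float).reshape(-1,3),r,T[:3,3],c["K"],np.array(c["distortion"],float))[0][:,0]
E
python3 - <<'E'
from h import *
s=shots()
import pickle;pickle.dump(s,open("s0.pkl","wb"))
cv2.imwrite("pics/a.png",cv2.resize(s["top"]["color"],(800,600)));cv2.imwrite("pics/b.png",cv2.resize(s["side"]["color"],(800,600)))
for n in s:
  print(n,np.round(s[n]["pose"],3).tolist(),s[n]["K"])
  for k in["key","key_head","block","roller","screwdriver","punch","flux_pot"]:
    try:print(k,[(round(d["conf"],2),np.round(d["centre"]).tolist(),int(d["mask"].sum())) for d in ctrl.cut_out(k,s[n])])
    except Exception as e:print(k,e)
E
```

```text
side [[-0.964, -0.165, 0.21, 0.28], [-0.266, 0.525, -0.808, 0.923], [0.023, -0.835, -0.55, 0.759], [0.0, 0.0, 0.0, 1.0]] [[434.98856716   0.         260.89762114]
 [  0.         434.98856716 187.81475901]
 [  0.           0.           1.        ]]
key [(0.75, [134.0, 289.0], 212), (0.58, [131.0, 353.0], 707)]
key_head [(0.81, [131.0, 353.0], 752), (0.7, [136.0, 289.0], 206)]
block [(0.8, [181.0, 286.0], 917)]
roller [(0.63, [285.0, 187.0], 14774)]
screwdriver [(0.74, [168.0, 292.0], 214)]
punch [(0.43, [152.0, 288.0], 38)]
flux_pot [(0.81, [222.0, 310.0], 416)]
top [[0.0, -0.995, 0.1, 0.429], [-1.0, -0.0, -0.003, -0.02], [0.003, -0.1, -0.995, 0.995], [0.0, 0.0, 0.0, 1.0]] [[356.37005951   0.         254.10092495]
 [  0.         356.37005951 192.9234045 ]
 [  0.           0.           1.        ]]
key [(0.88, [194.0, 383.0], 437), (0.81, [277.0, 410.0], 1082), (0.57, [260.0, 329.0], 152)]
key_head [(0.72, [276.0, 411.0], 1074), (0.6, [262.0, 329.0], 148), (0.58, [197.0, 381.0], 434)]
block [(0.64, [204.0, 339.0], 1879)]
roller []
screwdriver [(0.43, [210.0, 321.0], 123)]
punch [(0.65, [202.0, 346.0], 93)]
flux_pot [(0.8, [244.0, 256.0], 278)]
```

View pics/a.png

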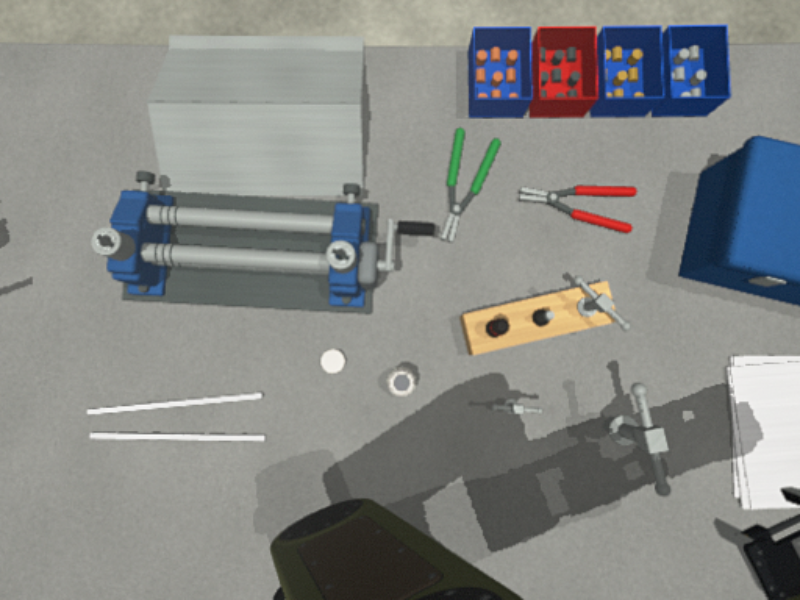

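View pics/b.png

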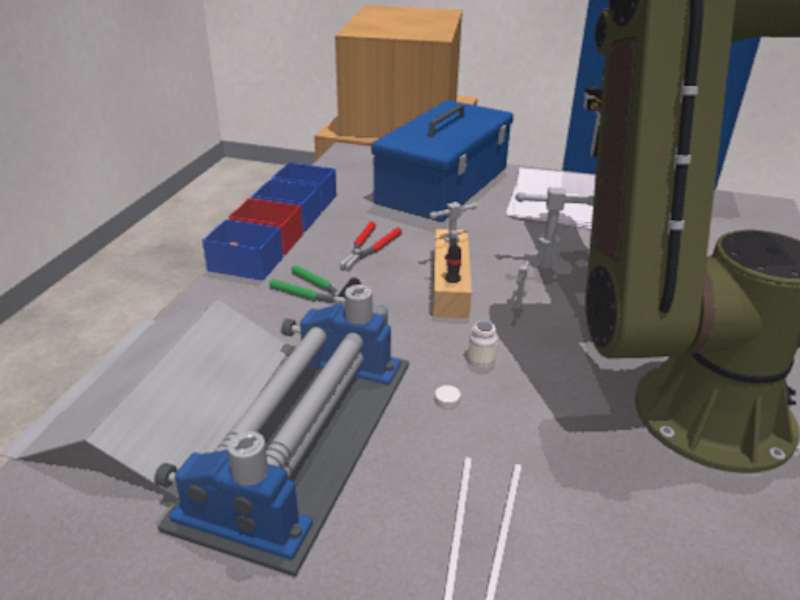

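The top view shows three T-handled keys (800x600 pixels): small at (515,405), large at (650,435), and one in the wooden block at (598,303). The one in the block is middle-sized and stands in a hole with its collar on the block, so it is the one meant. The crank-end hub is at (341,255). I'll confirm both in one crop.

```bash
python3 - <<'E'
from h import *
import pickle;s=pickle.load(open("s0.pkl","rb"));t=s["top"]["color"];sd=s["side"]["color"]
def crop(im,x,y,w,h): return cv2.resize(im[y:y+h,x:x+w],(400,300),interpolation=cv2.INTER_CUBIC)
cv2.imwrite("pics/c.png",np.vstack([np.hstack([crop(t,350,166,64,48),crop(t,186,139,64,48)]),np.hstack([crop(sd,265,120,64,48),crop(sd,196,172,64,48)])]))
E
```

```text
(no output)
```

View pics/c.png

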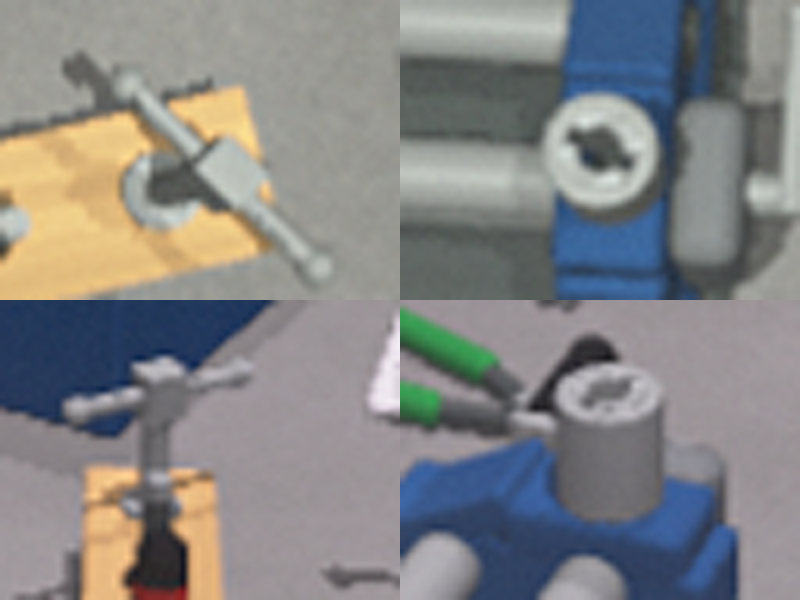

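The crop shows the key in the block: steel, collar on the block, T-bar ends at crop (128,83) and (317,266), middle-sized of the three. The hub face is at crop (602,150) with its keyways at (567,130) and (636,165); the side view has it at (610,393).

```bash
python3 - <<'E'
from h import *
import pickle;s=pickle.load(open("s0.pkl","rb"));T=s["top"];S=s["side"]
g=lambda x,y,ox,oy:((x+.5)/6.25-.5+ox,(y+.5)/6.25-.5+oy)
def rep(n,a,b):
    d=b-a;print(n,np.round((a+b)/2,4),"len",round(np.linalg.norm(d),4),"yaw",round(np.degrees(np.arctan2(d[1],d[0])),1))
rep("bar top",*[onz(T,g(*p,350,166),.129) for p in((128,83),(317,266))])
rep("bar side",*[onz(S,g(*p,265,120),.129) for p in((78,109),(243,72))])
print("collar top",onz(T,g(163,190,350,166),.065))
print("head top", onz(T,g(236,171,350,166),.143))
rep("kw top",*[onz(T,g(*p,186,139),.165) for p in((167,130),(236,165))])
rep("kw side",*[onz(S,g(*p,196,172),.165) for p in((185,102),(235,80))])
print("hub",onz(T,g(202,150,186,139),.165),onz(S,g(210,93,196,172),.165))
# block & roller direction
for n,(a,b) in dict(block=((463,315),(608,283)),).items(): rep(n,onz(T,(a[0]*.64,a[1]*.64),.06),onz(T,(b[0]*.64,b[1]*.64),.06))
rep("roll hubs",onz(T,(106*.64,241*.64),.165),onz(T,(341*.64,255*.64),.165))
o=ctrl.get_obs();print(o["ee_pos"],o["eef_rot"],o["grip_width"],o["force"])
E
```

```text
bar top [ 0.5143 -0.3415  0.129 ] len 0.1005 yaw -135.4
bar side [ 0.5136 -0.3381  0.129 ] len 0.1004 yaw -136.5
collar top [ 0.51395984 -0.34056912  0.065     ]
head top [ 0.51413327 -0.34173293  0.143     ]
kw top [0.5847 0.063  0.165 ] len 0.0294 yaw -117.1
kw side [0.5843 0.0665 0.165 ] len 0.0252 yaw -123.1
hub [0.58369997 0.0628357  0.165     ] [0.58385767 0.06797546 0.165     ]
block [ 0.5266 -0.2564  0.06  ] len 0.251 yaw -77.5
roll hubs [0.5925 0.238  0.165 ] len 0.3525 yaw -93.3
[ 0.22466255 -0.50200978  0.17296201] [-3.14158580e+00  5.53158382e-06  4.20810242e-01] 0.0938848884411316 [-0.008891    0.4661779   0.69838332]
```

Request:
move_arm --pt "0.65 0 0 -0.8 0 0 0" --pt "0.65 0 0 -0.8 0 0 0" --pt "0.65 0 0 -0.8 0 0 0" --pt "0.65 0 0 -0.8 0 0 0" --pt "0.65 0.6 -0.055 0 0 0 0" --pt "0.65 0.6 -0.055 0 0 0 0" --pt "0.65 0.6 -0.055 0 0 0 0" --pt "0.65 0.6 -0.055 0 0 0 0" --pt "0.65 0.6 -0.055 0 0 0 0" --pt "0.65 0.6 -0.055 0 0 0 0" --pt "0.65 0.6 -0.055 0 0 0 0" --pt "0.65 0.6 -0.055 0 0 0 0" --pt "0.65 0.6 -0.055 0 0 0 0" --pt "0.65 0.6 -0.055 0 0 0 0" --pt "0.65 0.6 -0.055 0 0 0 0" --pt "0.65 0 0 0 0 0 -0.12" --pt "0.65 0 0 0 0 0 -0.12" --pt "0.65 0 0 0 0 0 -0.12" --pt "0.65 0 0 0 0 0 0"

```text
time_s: 2.7
ee_pos: [0.5136, -0.3396, 0.3329]
eef_rot: [-3.141, 0.0, 0.783]
force: [0.7, -0.4, -0.5]
grip_width: 0.0613
grip_force: 0.0
```

Request:
move_arm --pt "0.65 0 0 0.7 0 0 0" --pt "0.65 0 0 0.7 0 0 0" --pt "0.65 0 0 0.7 0 0 0" --pt "0.65 0 0 0.7 0 0 0" --pt "0.65 0 0 0.5 0 0 0" --pt "0.65 0 0 0.4 0 0 0" --pt "0.65 0 0 0.4 0 0 0" --pt "0.65 0 0 0.36 0 0 0" --pt "0.65 0 0 0 0 0 0"

```text
time_s: 3.6
ee_pos: [0.5125, -0.339, 0.1076]
eef_rot: [-3.138, 0.001, 0.777]
force: [0.2, -0.8, 0.8]
grip_width: 0.0611
grip_force: 0.0
```

```bash
python3 - <<'E'
from h import *
s=shots();o=ctrl.get_obs();print(o["ee_pos"],o["force"])
def crop(c,P,w,h):
    x,y=proj(c,P)[0].astype(int);x-=w//2;y-=h//2;print(x,y);return cv2.resize(c["color"][y:y+h,x:x+w],(400,400*h//w),interpolation=cv2.INTER_CUBIC)
P=[.514,-.34,.12]
cv2.imwrite("pics/d.png",np.hstack([crop(s["top"],P,80,80),crop(s["side"],P,80,80)]))
E
```

```text
[ 0.51361939 -0.33973701  0.11050386] [ 0.50909904 -0.4663685  -0.46756455]
343 153
250 96
```

View pics/d.png

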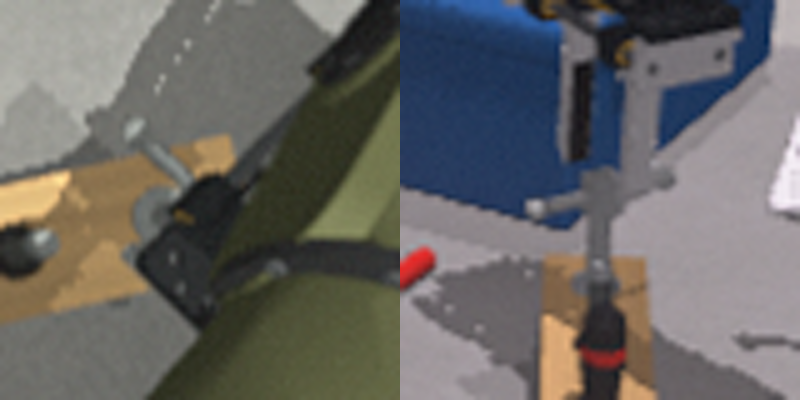

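```bash
python3 - <<'E'
from h import *
s=ctrl.camera("side")
y=np.array([.702,-.712,0]);c=np.array([.5136,-.3397,.1105])
for P in(c,c+.031*y,c-.031*y,c+[0,0,.019],c+[0,0,.032]):print(np.round((proj(s,P)[0]-[250,96])*5+[400,0]))
E
```

```text
[601. 215.]
[576. 196.]
[627. 234.]
[603. 188.]
[604. 170.]
```

The side crop shows the fingers straddling the head, but the tips appear (575,160) and (640,195), higher than the projected positions. I'll take one enlarged look with overlays.

```bash
python3 - <<'E'
from h import *
s=ctrl.camera("side");o=ctrl.get_obs();print(o["ee_pos"],o["eef_rot"],o["qpos"])
im=cv2.resize(s["color"][90:165,265:365],(800,600),interpolation=cv2.INTER_CUBIC)
y=np.array([.702,-.712,0]);c=np.array([.5136,-.3397,.1105])
for P in(c,c+.031*y,c-.031*y):
    q=(proj(s,P)[0]-[265,90])*8+4;cv2.circle(im,tuple(int(v) for v in q),4,(0,0,255),-1)
cv2.imwrite("pics/e.png",im)
E
```

```text
[ 0.51394506 -0.33996393  0.11125185] [ 3.13988016e+00 -2.70024396e-04  7.79545266e-01] [-6.43840587e-01  4.98016377e-01  1.39252396e+00  1.64098791e-05
  1.24931873e+00  1.47405533e-01]
```

View pics/e.png

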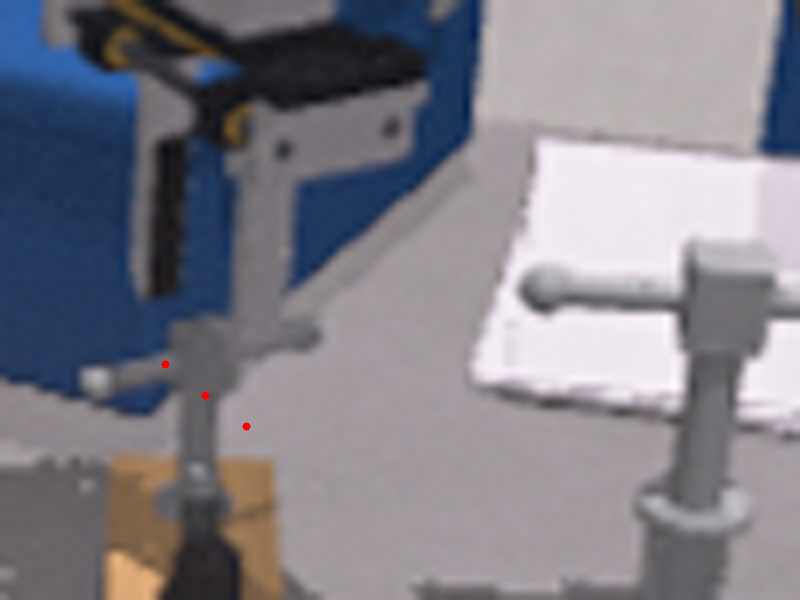

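The fingers appear about 25 mm off the prediction, so I'll compare with the projected gripper body in both views before closing.

```bash
python3 - <<'E'
from h import *
s=shots();x=np.array([.712,.702,0]);y=np.array([.702,-.712,0]);c=np.array([.5139,-.3399,.111])
def im(n,ox,oy,w):
    k=400//w;I=cv2.resize(s[n]["color"][oy:oy+w,ox:ox+w],(400,400),interpolation=cv2.INTER_LANCZOS4)
    B=[c+a*.0885*y+b*.0375*x+[0,0,.097] for a,b in((1,1),(1,-1),(-1,-1),(-1,1))]
    q=((proj(s[n],B)-[ox,oy])*k+k/2).astype(int);cv2.polylines(I,[q],True,(0,0,255),1);print(n,q.tolist())
    return I
cv2.imwrite("pics/f.png",np.hstack([im("top",340,150,80),im("side",262,92,50)]))
E
```

```text
top [[365, 5], [490, 123], [214, 404], [89, 282]]
side [[49, 95], [205, 64], [452, 224], [287, 261]]
```

View pics/f.png

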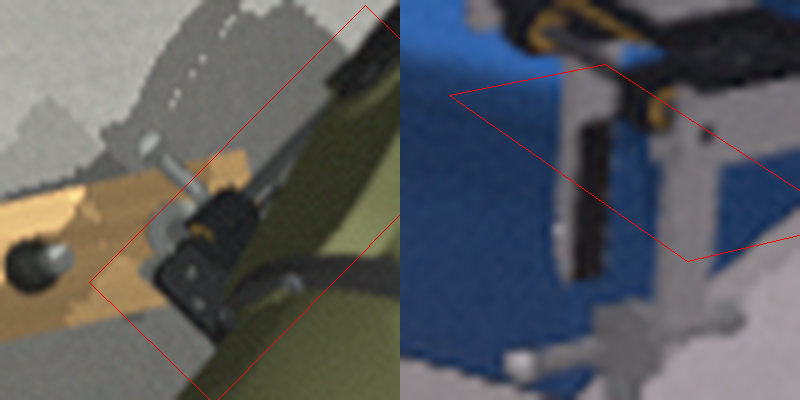

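The overlay shows the red predicted body outline below the rendered gripper in the side view. The tips are ambiguous against the grey floor, so I'll raise the gripper by 60 mm and difference the pictures.

```bash
python3 - <<'E'
from h import *
import pickle;pickle.dump(shots(),open("s1.pkl","wb"))
E
```

Request:
move_arm --pt "0.65 0 0 -0.6 0 0 0" --pt "0.65 0 0 -0.6 0 0 0" --pt "0.65 0 0 0 0 0 0" --pt "0.65 0 0 0 0 0 0"

```text
time_s: 4.4
ee_pos: [0.5136, -0.3397, 0.1703]
eef_rot: [3.141, -0.0, 0.781]
force: [0.4, -0.2, -0.5]
grip_width: 0.0611
grip_force: 0.0
```

```bash
python3 - <<'E'
from h import *
import pickle;a=pickle.load(open("s1.pkl","rb"));b=shots();pickle.dump(b,open("s2.pkl","wb"));print(ctrl.get_obs()["ee_pos"])
A=a["side"]["color"];B=b["side"]["color"];D=np.clip(cv2.absdiff(A,B).astype(int)*4,0,255).astype(np.uint8)
r=lambda I:cv2.resize(I[70:150,255:322],(266,320),interpolation=cv2.INTER_NEAREST)
e=lambda I:np.clip((r(I).astype(int)-60)*1.6,0,255).astype(np.uint8)
cv2.imwrite("pics/g.png",np.hstack([e(A),e(B),r(D)]))
E
```

```text
[ 0.51315532 -0.33933081  0.16885105]
```

View pics/g.png

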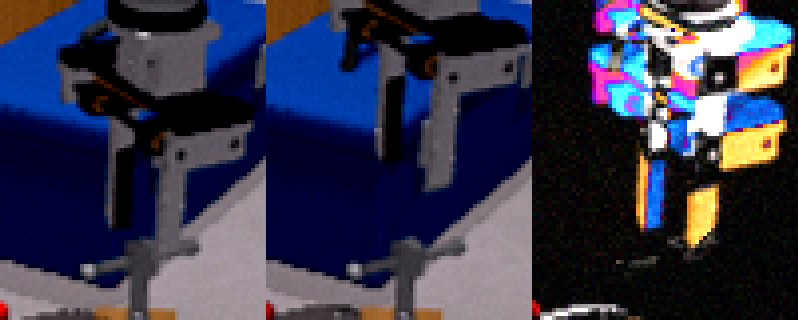

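In the raised view (centre panel) both tips are clear of the key, at panel (124,160) and (171,190). The plate bolts show in both cameras, so I'll triangulate them for the true gripper position.

```bash
python3 - <<'E'
from h import *
import pickle;a=pickle.load(open("s1.pkl","rb"));b=pickle.load(open("s2.pkl","rb"))
def tri(c1,p1,c2,p2):
    o,d=ray(c1,p1);q,e=ray(c2,p2)
    t=np.linalg.lstsq(np.c_[d,-e],q-o,rcond=None)[0];A=o+d*t[0];B=q+e*t[1];return np.round((A+B)/2,3),round(np.linalg.norm(A-B),4)
def row(c,ox,oy,w,h,k,f=1.7):
    I=cv2.resize(c["color"][oy:oy+h,ox:ox+w],(w*k,h*k),interpolation=cv2.INTER_LANCZOS4);return np.clip(I.astype(float)*f,0,255).astype(np.uint8)
cv2.imwrite("pics/h.png",np.hstack([row(a["top"],360,180,40,60,10,3),row(a["side"],280,75,40,60,10)]))
S=a["side"];T=a["top"]
for p in((300.4,108.5),(313.5,106)):
  for q in((378,204.5),(382.5,210)):print(p,q,tri(S,p,T,q))
# far tip / near tip rays vs vertical offset
B=b["side"]
for p in((255+124/3.97,70+160/4),(255+171/3.97,70+190/4)):
  print([np.round(onz(B,p,z),3).tolist() for z in(.17,.185,.2)])
y=np.array([.702,-.712,0]);c=np.array([.5135,-.3396,.17]);print(c+.031*y,c-.043*y)
E
```

```text
(300.4, 108.5) (378, 204.5) (array([ 0.479, -0.283,  0.245]), np.float64(0.001))
(300.4, 108.5) (382.5, 210) (array([ 0.474, -0.292,  0.241]), np.float64(0.0119))
(313.5, 106) (378, 204.5) (array([ 0.459, -0.28 ,  0.259]), np.float64(0.0388))
(313.5, 106) (382.5, 210) (array([ 0.454, -0.29 ,  0.254]), np.float64(0.0264))
[[0.551, -0.43, 0.17], [0.544, -0.396, 0.185], [0.537, -0.361, 0.2]]
[[0.5, -0.383, 0.17], [0.495, -0.349, 0.185], [0.489, -0.316, 0.2]]
[ 0.535262 -0.361672  0.17    ] [ 0.483314 -0.308984  0.17    ]
```

View pics/h.png

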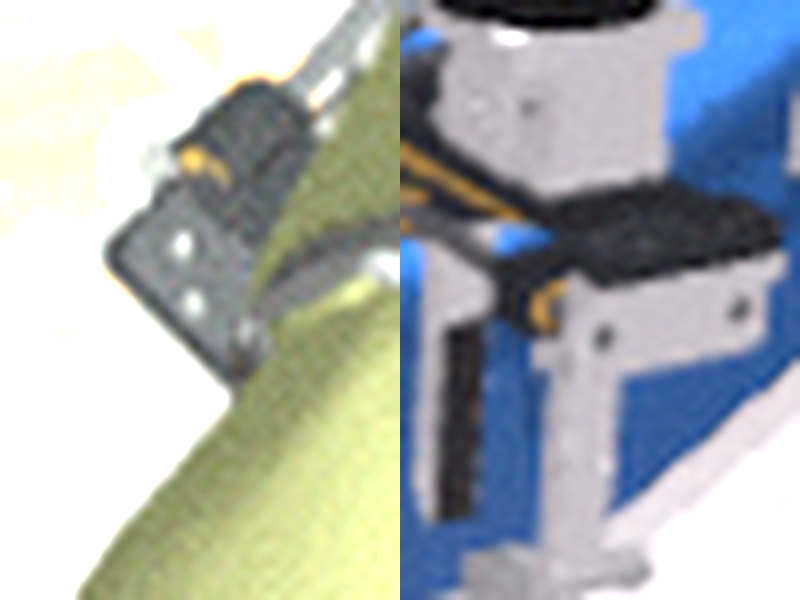

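```bash
python3 - <<'E'
from h import *
import pickle;a=pickle.load(open("s1.pkl","rb"))
def tri(c1,p1,c2,p2):
    o,d=ray(c1,p1);q,e=ray(c2,p2)
    t=np.linalg.lstsq(np.c_[d,-e],q-o,rcond=None)[0];A=o+d*t[0];B=q+e*t[1];return np.round((A+B)/2,3),round(np.linalg.norm(A-B),4)
S,T=a["side"],a["top"]
for p,q in(((297,103.5),(370.8,205)),((318.5,100),(384,219)),((294.5,104.5),(379,196))):
  P=tri(S,p,T,q);d=P[0]-[.5138,-.3398,.111];print(P,"tool x,y",np.round([d@[.712,.702,0],d@[.702,-.712,0],d[2]],3))
E
```

```text
(array([ 0.481, -0.259,  0.269]), np.float64(0.0088)) tool x,y [ 0.033 -0.081  0.158]
(array([ 0.438, -0.284,  0.277]), np.float64(0.021)) tool x,y [-0.015 -0.093  0.166]
(array([ 0.497, -0.282,  0.256]), np.float64(0.0005)) tool x,y [ 0.029 -0.053  0.145]
```

The tips' rays meet the reported xy only at z about 0.20, so the fingers really end roughly 29 mm higher than reported. I'll go lower, which is safe in either case, and let the grip width decide: 20 mm means head, 16 mm means stem.

Request:
move_arm --pt "0.65 0 0 0.6 0 0 0" --pt "0.65 0 0 0.6 0 0 0" --pt "0.65 0 0 0.3 0 0 0" --pt "0.65 0 0 0.2 0 0 0" --pt "0.65 0 0 0 0 0 0" --pt "0 0 0 0 0 0 0" --pt "0 0 0 0 0 0 0" --pt "0 0 0 0 0 0 0" --pt "0 0 0 0 0 0 0" --pt "0 0 0 0 0 0 0" --pt "0 0 0 0 0 0 0" --force 6

```text
time_s: 5.6
ee_pos: [0.5136, -0.3397, 0.0851]
eef_rot: [3.141, -0.0, 0.781]
force: [0.7, -0.3, 0.8]
grip_width: 0.0198
grip_force: 6.0
```

```bash
python3 - <<'E'
from h import *
s=ctrl.camera("side");o=ctrl.get_obs();print(o["ee_pos"],o["eef_rot"],o["force"],o["grip_width"],o["grip_force"])
cv2.imwrite("pics/i.png",cv2.resize(s["color"][85:145,265:345],(800,600),interpolation=cv2.INTER_CUBIC))
E
```

```text
[ 0.51363449 -0.33968588  0.08513379] [ 3.14115326e+00 -5.66409517e-05  7.80825293e-01] [ 0.8522498  -0.15428994  0.50370379] 0.019666694182583665 5.999179556965828
```

View pics/i.png

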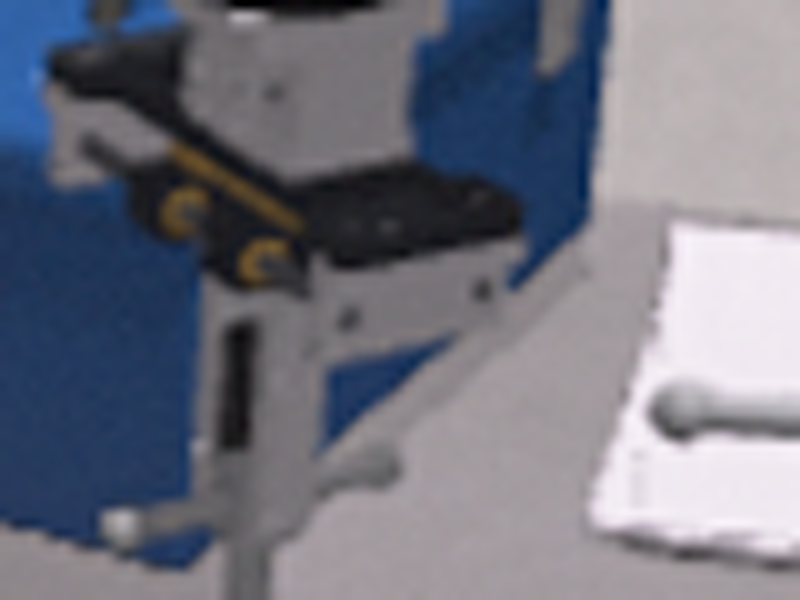

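Width is 19.8 mm and the side view shows the fingers closed on the head at (250,490), so the head is gripped. Next I firm the grip and lift straight up.

Request:
move_arm --pt "0 0 0 0 0 0 0" --pt "0 0 0 0 0 0 0" --pt "0 0 0 -0.2 0 0 0" --pt "0 0 0 -0.3 0 0 0" --pt "0 0 0 -0.4 0 0 0" --pt "0 0 0 -0.5 0 0 0" --pt "0 0 0 -0.5 0 0 0" --pt "0 0 0 -0.5 0 0 0" --pt "0 0 0 -0.5 0 0 0" --pt "0 0 0 -0.5 0 0 0" --pt "0 0 0 -0.5 0 0 0" --pt "0 0 0 0 0 0 0" --force 50

```text
time_s: 6.85
ee_pos: [0.5141, -0.34, 0.2844]
eef_rot: [3.135, -0.001, 0.781]
force: [-0.3, 0.1, -2.9]
grip_width: 0.0198
grip_force: 50.0
```

Request:
move_arm --pt "0 0.28 -0.2 0 0 0 0" --pt "0 0.55 -0.4 0 0 0 0" --pt "0 0.55 -0.4 0 0 0 0" --pt "0 0.55 -0.4 0 0 0 0" --pt "0 0.55 -0.4 0 0 0 0" --pt "0 0.55 -0.4 0 0 0 0" --pt "0 0.55 -0.4 0 0 0 0" --pt "0 0.55 -0.4 0 0 0 0" --pt "0 0.55 -0.4 0 0 0 0" --pt "0 0.55 -0.4 0 0 0 0" --pt "0 0.55 -0.4 0 0 0 0" --pt "0 0.55 -0.4 0 0 0 0" --pt "0 0.36 -0.18 0 0 0 0" --pt "0 0 0 0 0 0 -0.09" --pt "0 0 0 0 0 0 0" --pt "0 0 0 0 0 0 0"

```text
time_s: 8.45
ee_pos: [0.5824, 0.0658, 0.2791]
eef_rot: [-3.141, 0.001, 0.869]
force: [-0.9, 0.1, -2.6]
grip_width: 0.02
grip_force: 50.0
```

```bash
cat > v.py <<'E'
import sys
from h import *
s=shots();o=ctrl.get_obs();print(o["time_s"],o["ee_pos"],o["eef_rot"],o["qpos"])
S=s["side"];T=s["top"]
x,y=proj(S,[.584,.066,.21])[0].astype(int);print("side origin",x-30,y-40)
x2,y2=proj(T,[.584,.066,.165])[0].astype(int);print("top origin",x2-30,y2-40)
r=lambda I,x,y:cv2.resize(I[y-40:y+35,x-30:x+20],(400,600),interpolation=cv2.INTER_CUBIC)
cv2.imwrite(sys.argv[1],np.hstack([r(S["color"],x,y),r(T["color"],x2,y2)]))
E
python3 v.py pics/j.png
```

```text
8.55 [0.58260435 0.06541454 0.27961327] [-3.14117060e+00  3.64287925e-04  8.68499869e-01] [4.93301050e-02 3.30552792e-01 1.23753302e+00 2.20493695e-05
 1.57406393e+00 7.51626706e-01]
side origin 199 130
top origin 186 122
```

View pics/j.png

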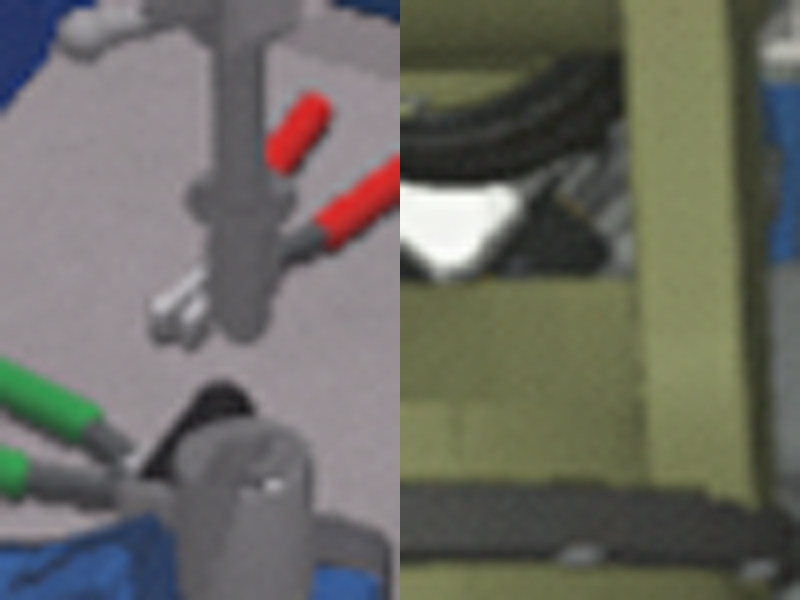

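The side view (left) shows the key hanging upright: nose end at (242,340), collar at (241,200). It is laterally centred over the hub (edges 172 to 310, mouth about (243,455)). In the top view the arm hides the hub. I'll check the depth direction numerically.

```bash
python3 - <<'E'
from h import *
S=ctrl.camera("side");pc=lambda x,y:((x+.5)/8-.5+199,(y+.5)/8-.5+130)
print("tip near edge",onz(S,pc(242,340),.2095),"collar",onz(S,pc(241,200),.257))
g=lambda x,y:((x+.5)/6.25-.5+196,(y+.5)/6.25-.5+172)
print("hub",onz(S,g(210,93),.165))
# predicted key outline in crop for axis at candidates
for c in([.5826,.0655],[.5838,.068],[.584,.065]):
    f=lambda P:np.round((proj(S,P)+.5-[199,130])*8-.5).tolist()
    print(c,f([[*c,.2095],[c[0]-.0013,c[1]+.0058,.2095],[*c,.257],[*c,.165],[*c,.3235]]))
m=[(round(d["conf"],2),np.round(d["centre"],1).tolist(),d["mask"]) for d in ctrl.cut_out("key",S)]
for c,p,k in m:
    r,q=np.nonzero(k);print(c,p,k.sum(),r.min(),r.max(),q.min(),q.max(),"bottom cols",q[r>=r.max()-1].mean())
E
```

```text
tip near edge [0.58259734 0.07204072 0.2095    ] collar [0.58259058 0.07040116 0.257     ]
hub [0.58385767 0.06797546 0.165     ]
[0.5826, 0.0655] [[249.0, 329.0], [247.0, 339.0], [246.0, 192.0], [251.0, 452.0], [242.0, -12.0]]
[0.5838, 0.068] [[243.0, 333.0], [240.0, 343.0], [240.0, 196.0], [245.0, 455.0], [236.0, -8.0]]
[0.584, 0.065] [[245.0, 328.0], [243.0, 338.0], [242.0, 191.0], [248.0, 450.0], [238.0, -13.0]]
0.7 [132.3, 352.4] 666 120 170 331 380 bottom cols 348.22222222222223
0.68 [181.1, 333.1] 154 167 196 329 337 bottom cols 331.0
0.58 [141.0, 225.2] 502 122 172 206 248 bottom cols 228.85714285714286
```

Key axis and hub agree within about 2 mm. I lower it slowly and watch the force.

Request:
move_arm --pt "0 0 0 0.3 0 0 0" --pt "0 0 0 0.3 0 0 0" --pt "0 0 0 0.15 0 0 0" --pt "0 0 0 0.08 0 0 0" --pt "0 0 0 0.08 0 0 0" --pt "0 0 0 0.04 0 0 0" --pt "0 0 0 0.04 0 0 0" --pt "0 0 0 0 0 0 0"

```text
time_s: 9.45
ee_pos: [0.5831, 0.0654, 0.2306]
eef_rot: [3.141, -0.0, 0.871]
force: [1.6, -0.4, -3.1]
grip_width: 0.0192
grip_force: 50.0
```

Request:
move_arm --pt "0 0 0 0.04 0 0 0" --pt "0 0 0 0.04 0 0 0" --pt "0 0 0 0 0 0 0"

```text
time_s: 9.75
ee_pos: [0.5831, 0.0654, 0.2263]
eef_rot: [3.141, 0.0, 0.871]
force: [2.0, -2.4, -4.1]
grip_width: 0.0192
grip_force: 50.0
```

Request:
move_arm --pt "0 0 0.015 0.02 0 0 0" --pt "0 0 0 0.03 0 0 0" --pt "0 0 0 0.03 0 0 0" --pt "0 0 0 0 0 0 0"

```text
time_s: 10.15
ee_pos: [0.5835, 0.0652, 0.2227]
eef_rot: [3.141, -0.0, 0.871]
force: [-0.2, -1.4, 1.3]
grip_width: 0.0195
grip_force: 50.0
```

Contact came at the expected depth, with the feather keys on the face. Now I turn while pressing lightly.

Request:
move_arm --pt "0 0 0 0.02 0 0 0" --pt "0 0 0 0.02 0 0 -0.03" --pt "0 0 0 0 0 0 -0.03" --pt "0 0 0 0 0 0 -0.03" --pt "0 0 0 0 0 0 -0.03" --pt "0 0 0 0 0 0 0"

```text
time_s: 10.75
ee_pos: [0.5838, 0.0652, 0.2204]
eef_rot: [3.141, -0.001, 0.992]
force: [3.5, -0.3, -1.3]
grip_width: 0.02
grip_force: 50.0
```

Request:
move_arm --pt "0 0.005 0.01 0.02 0 0 0" --pt "0 0 0 0.02 0 0 -0.02" --pt "0 0 0 0 0 0 0"

```text
time_s: 11.05
ee_pos: [0.584, 0.065, 0.2181]
eef_rot: [-3.141, 0.0, 1.012]
force: [2.5, 0.3, -0.7]
grip_width: 0.0196
grip_force: 50.0
```

```bash
python3 -c "
from h import *
o=ctrl.get_obs();print(o['ee_pos'],o['eef_rot'],o['force'],o['moment'])"
```

```text
[0.58399877 0.06504986 0.21807012] [-3.14125536e+00  2.52413680e-04  1.01157892e+00] [ 2.49440068  0.33611408 -0.74021853] [-0.09131695 -0.55869754  0.04207885]
```

It has dropped past the 12 mm stop with almost no force. I continue down.

Request:
move_arm --pt "0 0.005 0.005 0.05 0 0 0" --pt "0 0 0 0.05 0 0 0" --pt "0 0 0 0.05 0 0 0" --pt "0 0 0 0.05 0 0 0" --pt "0 0 0 0.05 0 0 0" --pt "0 0 0 0 0 0 0"

```text
time_s: 11.65
ee_pos: [0.5843, 0.0652, 0.2058]
eef_rot: [-3.141, -0.0, 1.011]
force: [0.1, 0.2, 1.9]
grip_width: 0.0197
grip_force: 50.0
```

```bash
python3 -c "
from h import *
o=ctrl.get_obs();print(o['ee_pos'],o['eef_rot'],o['force'],o['moment'])"
```

```text
[0.58431583 0.06522322 0.20580873] [-3.14146978e+00 -8.29861099e-05  1.01087182e+00] [0.13687425 0.21630482 1.91706235] [ 0.067767   -0.02938002  0.18643251]
```

Request:
move_arm --pt "0 0 0 0 0 0 -0.03" --pt "0 0 0 0.05 0 0 0" --pt "0 0 0 0.05 0 0 0" --pt "0 0 0 0 0 0 0"

```text
time_s: 12.05
ee_pos: [0.5843, 0.0651, 0.2006]
eef_rot: [-3.141, 0.0, 1.041]
force: [-1.4, 0.5, 2.0]
grip_width: 0.02
grip_force: 50.0
```

```bash
python3 -c "
from h import *
o=ctrl.get_obs();print(o['ee_pos'],o['eef_rot'],o['force'],o['moment'])"
```

```text
[0.58426978 0.06510203 0.20060586] [-3.14118651e+00  3.01632970e-04  1.04058175e+00] [-1.38302869  0.45595897  1.98637535] [0.02830106 0.34443954 0.03726574]
```

The ejector is touched (about 5 N, as expected). I press on to the collar.

Request:
move_arm --pt "0 0 0 0.05 0 0 0" --pt "0 0 0 0.05 0 0 0" --pt "0 0 0 0.05 0 0 0" --pt "0 0 0 0.04 0 0 0" --pt "0 0 0 0.02 0 0 0" --pt "0 0 0 0 0 0 0"

```text
time_s: 12.65
ee_pos: [0.5844, 0.0652, 0.1907]
eef_rot: [3.141, -0.0, 1.041]
force: [-3.9, 0.1, 7.8]
grip_width: 0.0195
grip_force: 50.0
```

```bash
python3 -c "
from h import *
o=ctrl.get_obs();print(o['ee_pos'],o['eef_rot'],o['force'],o['moment'])"
```

```text
[0.58439716 0.06517543 0.19071536] [ 3.14133533e+00 -2.62456942e-04  1.04076713e+00] [-3.90041746  0.10308993  7.84654954] [-0.01724696  0.77467677  0.00395494]
```

Request:
move_arm --pt "0 -0.004 -0.007 0.02 0 0 0" --pt "0 0 0 0.02 0 0 0" --pt "0 0 0 0 0 0 0" --force 60

```text
time_s: 12.95
ee_pos: [0.5844, 0.0652, 0.19]
eef_rot: [3.14, -0.001, 1.041]
force: [-5.7, -0.1, 14.3]
grip_width: 0.0197
grip_force: 60.0
```

Request:
move_arm --pt "0 -0.004 -0.007 0.02 0 0 0" --pt "0 0 0 0.01 0 0 0" --pt "0 0 0 0 0 0 0" --pt "0 0 0 0 0 0 0"

```text
time_s: 13.35
ee_pos: [0.5844, 0.0652, 0.19]
eef_rot: [3.138, -0.003, 1.041]
force: [-6.9, -0.2, 24.4]
grip_width: 0.0194
grip_force: 60.0
```

```bash
python3 -c "
from h import *
o=ctrl.get_obs();print(o['ee_pos'],o['eef_rot'],o['force'],o['moment'])
S=ctrl.camera('side')
for k in ('key','key_collar'):
  for d in ctrl.cut_out(k,S):
    r,q=np.nonzero(d['mask']);print(k,round(d['conf'],2),d['centre'],d['mask'].sum(),r.min(),r.max(),q.min(),q.max())
print('expected home head, bar ends, collar near bottom',proj(S,[[.5838,.068,.279],[.5838,.068,.293],[.5825,.085,.165]]))
f=lambda P:proj(S,P)[0]
"
```

```text
[0.58444928 0.06521502 0.18999679] [ 3.13776449e+00 -2.53695178e-03  1.04076570e+00] [-6.93827315 -0.20808433 24.40264603] [-0.03475432  1.68069076 -0.02349601]
key 0.94 [169.0, 222.6] 382 153 189 209 246
key 0.72 [180.8, 334.1] 153 167 196 329 337
key 0.66 [186.8, 196.6] 439 170 192 172 215
key 0.65 [134.7, 351.8] 555 120 171 331 379
key_collar 0.95 [130.4, 356.6] 769 120 172 329 380
key_collar 0.94 [169.7, 227.0] 366 153 189 209 246
expected home head, bar ends, collar near bottom [[228.36561608 145.77896957]
 [228.25605801 140.43378874]
 [227.44801074 190.17563507]]
```

The key is at a hard stop at the expected height: force rises with no travel, and the collar sits at the hub face in the image. Handing in.

```bash
python3 -c "
from station import ctrl
print(ctrl.hand_in())"
```

```text
the job is handed in; nothing more can be done
None
```

The job is handed in at about 13.4 s: the key is in the crank-end hub with its feather keys in the keyways, collar against a hard stop at the expected height, still gripped upright and pressed down at about 24 N.

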